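# Set the pin block back on its base against the fence

## Task

One pin block has been left standing on its long edge in front of the bench fence, with its pins facing the robot. Without gripping or lifting it, push it over onto its base so that the pins point up, then push it along the bench until its long side sits flush against the fence, with no part of it sticking out past either end of the fence. Leave the comb, the oil bottle and the other pin block where they are.

Things in the scene. Friction and masses are not known exactly. Their poses are not given: they have to be found in the camera images.
- pin_block: Loose grey aluminium block 165 x 96 x 32 mm, thin dowel pins 19 mm out of one broad face; 0.5 to 0.7 kg, slides at 4 to 12 N. Starts upright on a long edge (96 mm high), pins to the robot, base to the fence (up to 0.4 rad askew), 180 to 220 mm before it. Origin: centre of the bare base face. Axes: x along the 165 mm, y the 96 mm, z from base to pins (pinned face at z = 32 mm). Pushed near the top it tips and falls by itself.
- fence: Fixed straight aluminium fence, 300 mm long, 20 mm high, 22 mm thick, with a 30 mm wide foot 6 mm thick behind it (screw heads to 13 mm). Origin: at bench level, middle of its front face (the flat upright face toward the robot). Axes: x level, square to that face, into the fence, away from the robot; y along the fence to the robot's left; z up.
- comb: Bystander: loose harmonica comb with metal reed plates, 128 x 12 x 34 mm, standing on a narrow edge near the left end of the fence. Origin: centre of its underside; x along its length.
- oil_bottle: Bystander: small upright oil bottle, 36 mm across and 126 mm high, near the right end of the fence. Origin: centre of its underside.
- flat_block: Bystander: a second pin block, the same as the first, lying properly on its base with its pins up, to the left of the work, beyond the vice. Origin: centre of its base; z up through the pins.

How it is judged:
By the outcome, as a careful person would: the job done as asked, in the order asked, and still so for the second after the job is handed in, with the robot touching nothing.
It also fails if it takes over 48 s, if anything falls off the work surface, if the arm or the gripper's body presses on something with over 40 N, if the wrist force passes 120 N, or if a joint passes its speed limit or range.

## Robot

A 7-joint arm with a two-finger parallel gripper is mounted at the origin on a cart in front of the work surface, level with it; the furniture and walls round the work are solid. World frame = base frame: x ahead of the robot, y to its left, z up, the work surface at z = 0. Lengths are in m, angles in degrees, forces in N, time in s.
With the tool pointing down it reaches from about 0.4 to 0.925 m from the base axis. Payload 4.1 kg.
Tool frame: the origin (TCP) lies on the centre line of the jaws, within the pads' length; the fingertips stand 19 mm ahead of it and the grasp point (between the pads) is the TCP; z points along the fingers, y is the line along which they close (so a half turn about z gives the same grasp; the last joint's range is limited). The gripper opens to 85 mm and grips with 20 to 120 N. Pads are 22 mm wide; open, the fingers measure 114 mm over their backs; the gripper's body (76 mm by 85 mm) begins 54 mm behind the grasp point. The pads swing forward as they close: fully open they stand 13 mm farther back than shut.
Start: joints at [70.989, 22.827, 2.584, 88.041, -1.071, 69.15, -2.905], TCP at [0.15, -0.632, 0.25] pointing down, gripper open.
Joint ranges: [-161.44, 161.44], [-28.35, 127.94], [-78.24, 83.42], [0, 140.83], [-78.03, 258.03], [13.02, 114.36], [-168.23, 168.23]. Speed limits (degrees/s): [147.25, 147.25, 180, 180, 180, 180, 180].

## Interface

Orientations are given as [roll, pitch, yaw] about the fixed x, y, z axes, in that order (R = Rz(yaw) Ry(pitch) Rx(roll)).
In Python, from cell import manip, viewer, job_done gives the robot as it stands.
- The arm moves only by the shell command python3 -m jog 'ROWS'. ROWS is text: rows parted by semicolons, each of 7 numbers parted by spaces: the turn, a rotation vector about the world's x, y, z each as a share of 2 pi rad, from -1 to 1, then the shift along the world's x, y, z each as a share of 150 mm, from -1 to 1, then the opening, from 0 (shut) to 1 (fully open). In form: ax ay az dx dy dz gripper; .... A call has 1 to 20 rows; each row is the pose to reach, as a shift and turn from the pose commanded when the call began, turning the shorter way round; what a row does not reach only later rows make up. A row lasts 1/10 s, in which the tool goes at most 50 mm and 8.59 degrees, less where a joint would pass 70% of its speed; a pose out of reach is approached as far as the arm can. A call with a number of a shift or a turn outside -1 to 1 is refused whole. A call with a gripper value outside its range is refused whole. The fingers move at their own pace and stop on an object; the grip force is fixed at half the most. Time passes only in rows, so rows that repeat a pose let the fingers close. It gives the time, the measured TCP pose, the force, the opening and the grip force at its end, in the units of the state.
- manip.sense(): the state, without advancing time (a new reading comes with each control period).
- viewer.capture(name): name is "scene" or "top" or "wrist"; returns the picture (420x560x3 uint8, blue, green, red); there is no depth.
- viewer.get_calibration(name): a dict with "K" (3x3 intrinsics, pixels), "extrinsics" (4x4, takes a point from camera to world coordinates). Camera axes: x right, y up, looking along -z (the intrinsics and any distortion apply to the point x, -y, -z); pixel columns grow to the right and rows downward; lengths in m; the calibration is good to about 2 mm. A picture is of the moment at which its call begins: read the wrist's pose just before it. get_calibration takes no time and is no camera call; for the wrist camera it gives the pose at the moment of the call.
- job_done(): hands the job in; it is judged then, once.
The state is a dict: "time": time; "joint_positions": joint angles; "qd": joint speeds; "tau": joint torques, N m; "tcp_pos": TCP position; "orientation": TCP orientation; "force": force on the tool from outside, world axes, zero at the start; "ft_torque": the same for the moment, N m; "gripper_width": opening from 0.0 (shut) to 1.0 (fully open); "grasp_force": force on a finger pad.
Only numpy, scipy, OpenCV 4.12 (cv2) and the standard library are available. Lean on these libraries where they do the work, as an engineer would, in place of code of your own. Each camera call takes 0.05 s, during which the arm holds its last target. There are 200 camera calls.

## Working session

There is one attempt and no reset: what is moved stays moved. The work goes in short steps, Python scripts to look and compute and a shell command to move; the robot and the scene stay as the last step left them, time stands still between calls to the robot, and variables do not carry over. Pictures are saved under pics/ and viewed, at most 10 in all, crops included, and the job is handed in when it is done.

```bash
mkdir -p pics; cat > h.py <<'E'
import numpy as np,cv2
from cell import manip,viewer
def ray(name,u,v,z=0.):
    c=viewer.get_calibration(name);K=np.array(c["K"]);T=np.array(c["extrinsics"])
    d=np.linalg.inv(K)@[u,v,1];d=T[:3,:3]@[d[0],-d[1],-d[2]];o=T[:3,3]
    return o+d*(z-o[2])/d[2]
def proj(name,p):
    c=viewer.get_calibration(name);K=np.array(c["K"]);T=np.array(c["extrinsics"])
    q=T[:3,:3].T@(np.array(p)-T[:3,3]);q=K@[q[0],-q[1],-q[2]];return q[:2]/q[2]
E
python3 - <<'E'
from h import *
for n in("scene","top"):
    c=viewer.get_calibration(n);print({k:np.round(v,3).tolist() if k!='name' else v for k,v in c.items()})
    cv2.imwrite(f"pics/{n}0.png",cv2.resize(viewer.capture(n),(800,600)))
s=manip.sense();print(s)
E
```

```text
{'K': [[430.123, 0.0, 281.081], [0.0, 430.123, 213.682], [0.0, 0.0, 1.0]], 'extrinsics': [[-0.482, 0.592, -0.646, 0.054], [-0.876, -0.317, 0.363, 0.45], [0.01, 0.741, 0.672, 0.664], [0.0, 0.0, 0.0, 1.0]]}
{'K': [[426.924, 0.0, 280.742], [0.0, 426.924, 206.499], [0.0, 0.0, 1.0]], 'extrinsics': [[-0.006, 0.994, -0.107, 0.516], [-1.0, -0.007, -0.011, 0.108], [-0.012, 0.107, 0.994, 1.096], [0.0, 0.0, 0.0, 1.0]]}
{'time': 0.1, 'joint_positions': array([70.98922036, 22.86888483,  2.57868141, 88.10501447, -1.0694795 ,
       69.15224769, -2.90696623]), 'qd': array([-0.01391335, -0.0989812 ,  0.05750824, -0.20802527,  0.11492391,
        0.00271558, -0.02669128]), 'tau': array([ 3.15228383e-03, -4.76263082e+01,  1.37008365e+00, -2.54950154e+01,
        1.19551862e-02,  5.04338721e-03, -4.50797266e-07]), 'tcp_pos': array([ 0.1498692 , -0.63194018,  0.24936824]), 'orientation': array([-1.79898273e+02,  8.24567002e-03,  1.33451567e+01]), 'force': array([ 0.03556929, -0.49241896,  0.37172824]), 'ft_torque': array([-0.03655598, -0.02248979, -0.03941633]), 'grasp_force': 0.0, 'gripper_width': 0.998149103345811}
```

View pics/scene0.png

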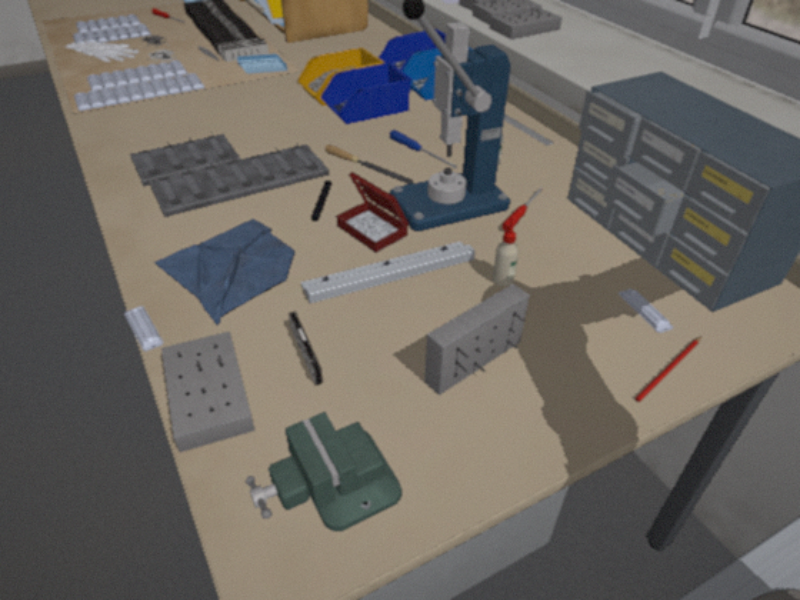

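View pics/top0.png

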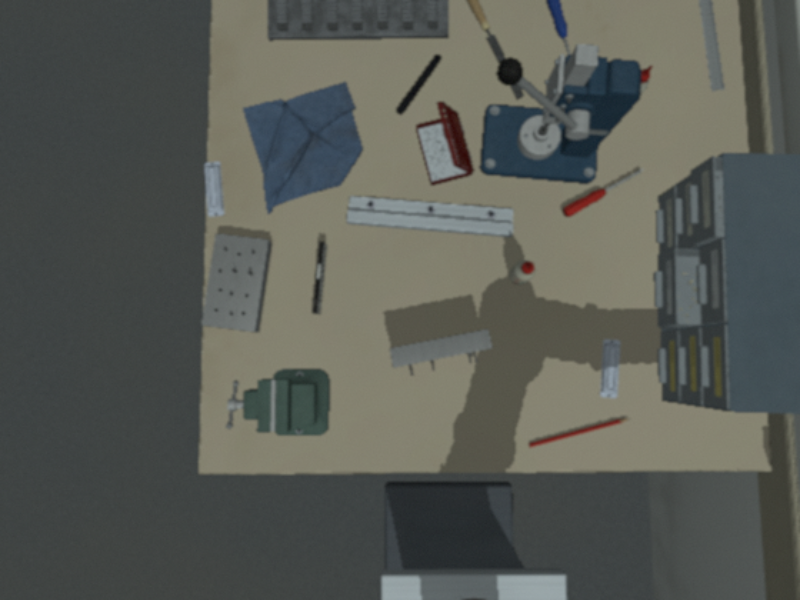

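The top view shows the fence at about (347,208)–(513,222), the upright block with its top face from (390,355) to (490,340), and the bottle at (525,268). The comb is at (319,273), the vice at (290,402) and the flat block at (237,280). I'll enlarge the work area.

```bash
python3 - <<'E'
from h import *
im=viewer.capture("top"); cv2.imwrite("pics/crop1.png",cv2.resize(im[130:280,210:410],(800,600),interpolation=cv2.INTER_CUBIC))
E
```

```text
(no output)
```

View pics/crop1.png

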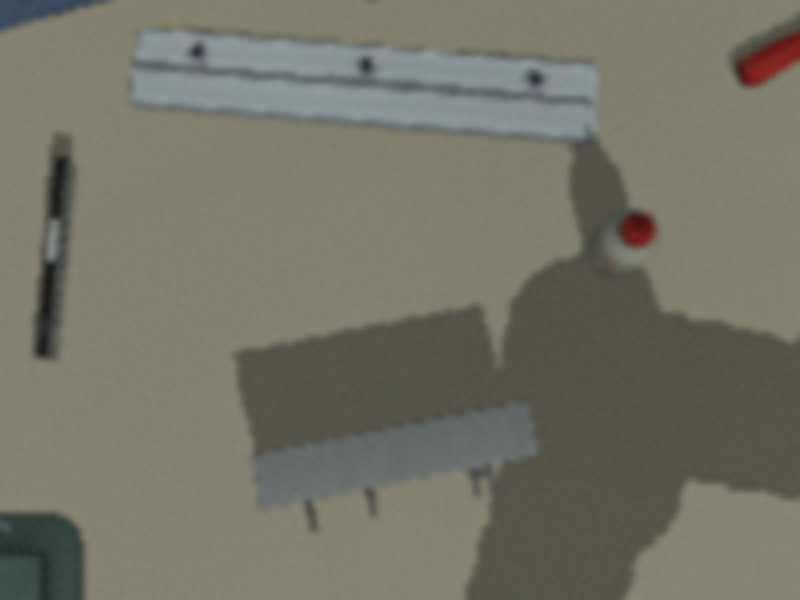

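In the crop, the fence's front top edge runs (131,104)–(592,141). The block's top face has corners (253,456), (530,404), (538,456) and (262,508). The bottle's foot is near (605,255), and the comb is at (52,250).

```bash
python3 - <<'E'
from h import *
for n,p,z in[("fL",(131,104),.02),("fR",(594,141),.02),("bBL",(253,456),.096),("bBR",(530,404),.096),("bFR",(538,456),.096),("bFL",(262,508),.096),("bottletop",(637,230),.126),("combTop",(62,150),.034),("combBot",(47,355),.034)]:
    print(n,ray("top",210+p[0]/4-.0,130+p[1]/4,z).round(4))
for n,p,z in[("fbFR",(262,240),.032),("flatFR",(255,331),.032),("vice",(329,372),.03)]:
    print(n,ray("top",p[0]*.7,p[1]*.7,z).round(4))
E
```

```text
fL [0.7632 0.2168 0.02  ]
fR [ 0.7365 -0.0794  0.02  ]
bBL [0.5358 0.1372 0.096 ]
bBR [ 0.5651 -0.0248  0.096 ]
bFR [ 0.5348 -0.0288  0.096 ]
bFL [0.5057 0.1321 0.096 ]
bottletop [ 0.6627 -0.0842  0.126 ]
combTop [0.7307 0.259  0.034 ]
combBot [0.6007 0.2674 0.034 ]
fbFR [0.7307 0.3663 0.032 ]
flatFR [0.5692 0.3756 0.032 ]
vice [0.4973 0.2458 0.03  ]
```

```bash
python3 - <<'E'
from h import *
im=viewer.capture("scene"); a=cv2.resize(im[195:280,290:380],(400,378),interpolation=cv2.INTER_CUBIC)
im=viewer.capture("top"); b=cv2.resize(im[155:235,140:195],(260,378),interpolation=cv2.INTER_CUBIC)
cv2.imwrite("pics/crop2.png",np.hstack([a,b]))
# target TCP waypoints, rows
s=manip.sense();p0=s["tcp_pos"]
n=np.array([.984,.178]);top=np.array([.5203,.0517])  # front-top edge mid
for d in(-.10,-.05,-.011,.03): print(d,top+n*d)
E
```

```text
-0.1 [0.4219 0.0339]
-0.05 [0.4711 0.0428]
-0.011 [0.509476 0.049742]
0.03 [0.54982 0.05704]
```

View pics/crop2.png

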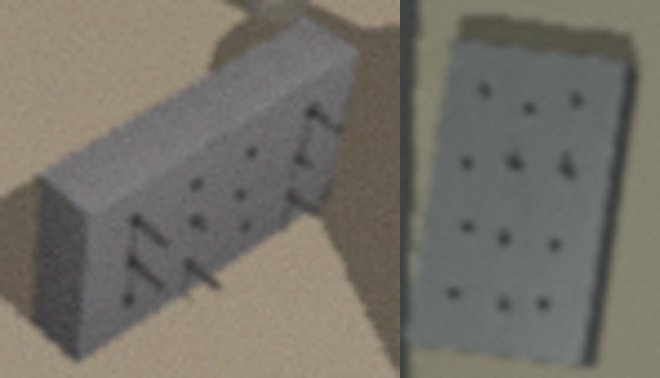

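The block's pins stand in three rows, the top one roughly 22 mm below the top edge. The four columns leave the centre clear, so I can push at mid-length above the top row with the gripper shut.

```bash
python3 -m jog '0 0 -0.0086 0.4 0.5 0 0;0 0 -0.0086 0.8 1 0 0;0 0 -0.0086 0.8 1 0 0;0 0 -0.0086 0.8 1 0 0;0 0 -0.0086 0.8 1 0 0;0 0 -0.0086 0.8 1 0 0'
python3 -m jog '0 0 0 0.2 1 0 0;0 0 0 0.2 1 0 0;0 0 0 0.2 1 0 0;0 0 0 0.2 1 0 0'
python3 -m jog '0 0 0 0.4 1 0 0;0 0 0 0.4 1 0 0;0 0 0 0.4 1 0 0;0 0 0 0.4 1 0 0'
python3 -m jog '0 0 0 0.4 1 0 0;0 0 0 0.4 1 0 0;0 0 0 0.4 1 0 0;0 0 0 0.4 1 0 0;0 0 0 0.4 1 0 0'
```

```text
time: 0.85
tcp_pos: [0.2708, -0.4818, 0.2505]
orientation: [180.0, 0.0, 10.4]
force: [-0.6, -0.2, 0.4]
gripper_width: -0.0
grasp_force: 0.0
time: 1.25
tcp_pos: [0.3006, -0.3281, 0.2502]
orientation: [-179.9, -0.0, 10.5]
force: [0.4, -0.6, 0.5]
gripper_width: -0.003
grasp_force: 0.0
time: 1.65
tcp_pos: [0.3618, -0.1795, 0.2508]
orientation: [-180.0, -0.1, 10.5]
force: [-0.6, -1.8, 0.5]
gripper_width: 0.002
grasp_force: 0.0
time: 2.15
tcp_pos: [0.421, -0.0325, 0.2505]
orientation: [-180.0, -0.0, 10.4]
force: [-0.7, -1.7, 0.8]
gripper_width: 0.0
grasp_force: 0.0
```

```bash
python3 -m jog '0 0 0 0.2 0.477 0 0;0 0 0 0.2 0.477 0 0;0 0 0 0.2 0.477 -0.5 0;0 0 0 0.2 0.477 -0.9 0;0 0 0 0.2 0.477 -0.9 0;0 0 0 0.2 0.477 -0.9 0;0 0 0 0.2 0.477 -0.9 0'
python3 - <<'E'
from h import *
im=viewer.capture("scene"); a=cv2.resize(im[110:290,260:500],(800,600),interpolation=cv2.INTER_CUBIC)
cv2.imwrite("pics/s1.png",a)
p=manip.sense()["tcp_pos"];print(p)
for dz in(.019,.032):print(dz,((proj("scene",p-[0,0,dz])-[260,110])/.3).round())
E
```

```text
time: 2.85
tcp_pos: [0.4504, 0.0368, 0.1156]
orientation: [180.0, 0.0, 10.0]
force: [0.4, -0.1, 0.5]
gripper_width: -0.0
grasp_force: 0.0
[0.45152771 0.03750119 0.11673123]
0.019 [368. 443.]
0.032 [364. 460.]
```

View pics/s1.png

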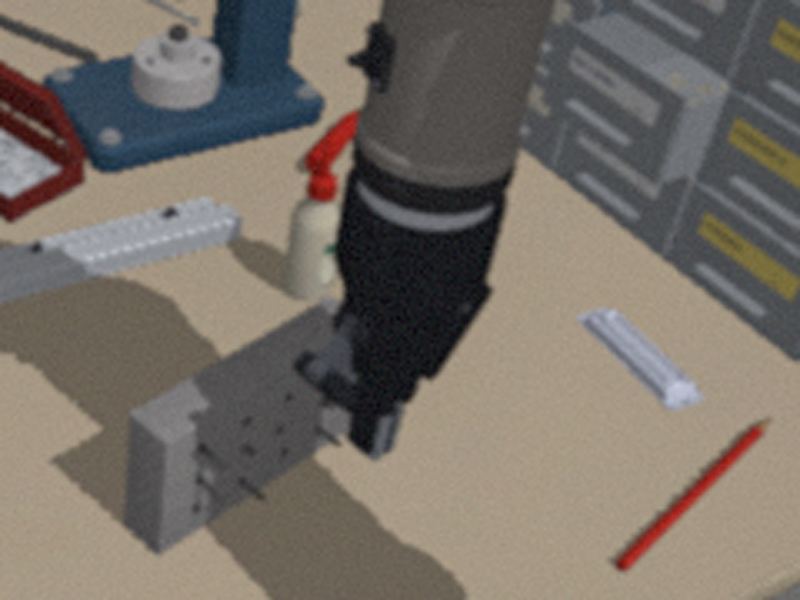

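The shut fingertip shows at about (370,450), which agrees with it being 19 mm below the TCP. It is centred on the block and clear of the pins, so I'll push.

```bash
python3 -m jog '0 0 0 0.15 0.027 -0.07 0;0 0 0 0.295 0.053 -0.07 0;0 0 0 0.36 0.065 -0.07 0;0 0 0 0.394 0.071 -0.07 0;0 0 0 0.426 0.077 -0.07 0;0 0 0 0.459 0.083 -0.06 0;0 0 0 0.459 0.083 -0.06 0'
python3 -m jog '0 0 0 0.033 0.006 0.01 0;0 0 0 0.066 0.012 0.02 0;0 0 0 0.1 0.018 0.03 0;0 0 0 0.133 0.024 0.04 0;0 0 0 0.166 0.03 0.05 0;0 0 0 0.19 0.035 0.05 0;0 0 0 0.19 0.035 0.05 0;0 0 0 0.19 0.035 0.05 0;0 0 0 0.19 0.035 0.05 0'
python3 - <<'E'
from h import *
cv2.imwrite("pics/s2.png",cv2.resize(viewer.capture("scene")[110:350,180:500],(800,600),interpolation=cv2.INTER_CUBIC))
E
```

```text
time: 3.6
tcp_pos: [0.5194, 0.0514, 0.1069]
orientation: [180.0, -0.1, 10.2]
force: [-1.1, 0.3, 0.9]
gripper_width: 0.002
grasp_force: 0.5
time: 4.5
tcp_pos: [0.547, 0.0567, 0.1137]
orientation: [180.0, 0.0, 10.3]
force: [-0.6, 0.3, 0.5]
gripper_width: 0.004
grasp_force: 0.0
```

View pics/s2.png

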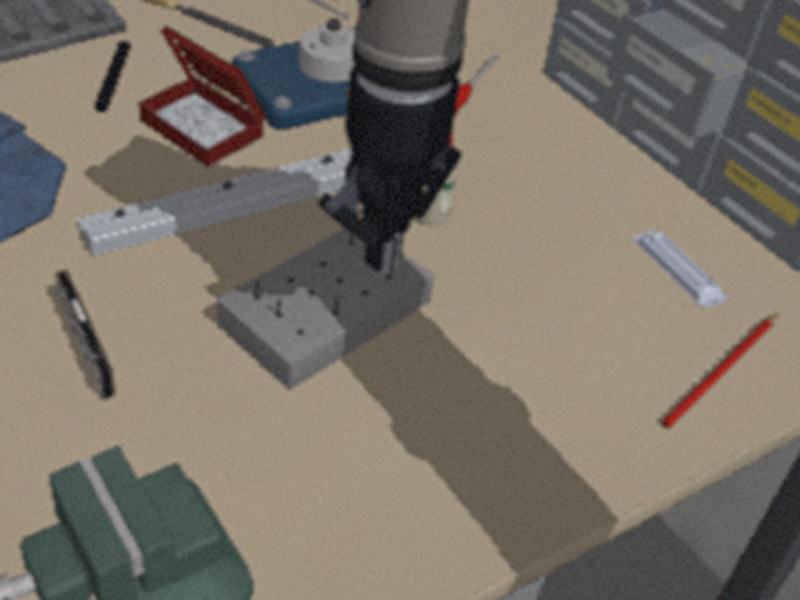

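The block has fallen onto its base with the pins up. Its near-left top corner is at about (290,362), near-right at (432,278) and far-left at (218,298). I'll back off, open the gripper and measure from above.

```bash
python3 -m jog '0 0 0 -0.3 -0.05 0.1 0;0 0 0 -0.7 -0.12 0.1 1;0 0 0 -0.86 -0.12 0.1 1;0 0 0 -0.86 -0.12 0.1 1;0 0 0 -0.86 -0.12 0.1 1'
python3 - <<'E'
from h import *
for p in[(290,362),(432,278),(218,298)]:print(ray("scene",180+p[0]/2.5,110+p[1]/2.5,.032).round(4))
cv2.imwrite("pics/t2.png",cv2.resize(viewer.capture("top")[130:280,210:410],(800,600),interpolation=cv2.INTER_CUBIC))
E
```

```text
time: 5.05
tcp_pos: [0.4183, 0.0385, 0.1292]
orientation: [179.9, -0.1, 10.2]
force: [0.7, 0.3, -0.5]
gripper_width: 0.679
grasp_force: 0.0
[0.5416 0.1398 0.032 ]
[ 0.5677 -0.0172  0.032 ]
[0.633  0.1565 0.032 ]
```

View pics/t2.png

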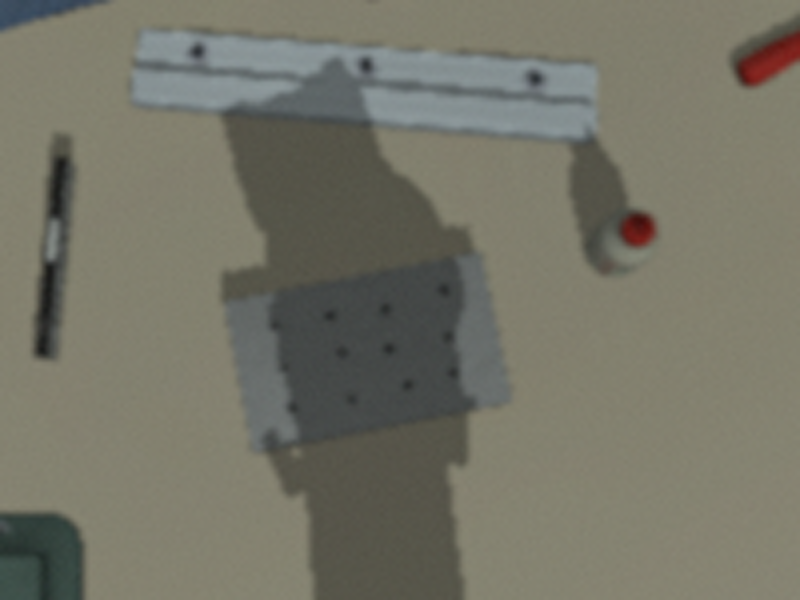

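The block lies flat with top corners at (225,300), (481,252), (512,402) and (254,452). Bottle and comb are undisturbed.

```bash
python3 - <<'E'
from h import *
F=np.array([.7498,.0687]);xf=np.array([.996,-.0898]);yf=np.array([.0898,.996])
P={}
for n,p in dict(FL=(225,300),FR=(481,252),NR=(512,402),NL=(254,452)).items():
    q=ray("top",210+p[0]/4,130+p[1]/4,.032)[:2];P[n]=q;print(n,q.round(4),"fence frame",((q-F)@xf).round(4),((q-F)@yf).round(4))
d=P["NL"]-P["NR"];print(np.linalg.norm(d),np.degrees(np.arctan2(-d[0],d[1])),"near mid",(P["NL"]+P["NR"])/2,"centre",sum(P.values())/4)
s=manip.sense();print(s["tcp_pos"],s["orientation"],s["gripper_width"])
E
```

```text
FL [0.6347 0.1562] fence frame -0.1225 0.0768
FR [ 0.6638 -0.0047] fence frame -0.0791 -0.0808
NR [ 0.5695 -0.0222] fence frame -0.1714 -0.1067
NL [0.5396 0.1384] fence frame -0.2156 0.0505
0.16336140221782663 10.564202667164567 near mid [0.55454725 0.05810021] centre [0.60188805 0.06691876]
[0.41941952 0.03884448 0.12940515] [ 1.79975736e+02 -1.24647861e-01  1.02443290e+01] 0.7682339201274662
```

```bash
python3 -m jog '0 0 0 0.25 0.04 0 1;0 0 0 0.5 0.08 0 1;0 0 0 0.533 0.08 -0.2 1;0 0 0 0.533 0.08 -0.4 1;0 0 0 0.533 0.08 -0.6 1;0 0 0 0.533 0.08 -0.7 1;0 0 0 0.533 0.08 -0.7 1;0 0 0 0.533 0.08 -0.7 1'
python3 - <<'E'
from h import *
cv2.imwrite("pics/s3.png",cv2.resize(viewer.capture("scene")[150:300,240:440],(800,600),interpolation=cv2.INTER_CUBIC))
E
```

```text
time: 5.9
tcp_pos: [0.4994, 0.0512, 0.0244]
orientation: [-180.0, -0.1, 10.2]
force: [1.1, -0.3, 0.3]
gripper_width: 1.001
grasp_force: 0.0
```

View pics/s3.png

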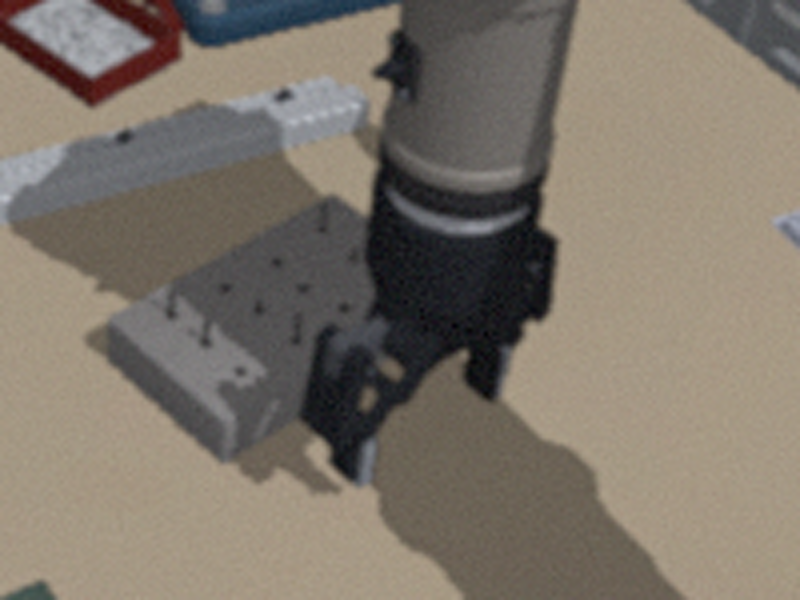

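The open fingers straddle the middle of the near side, low and clear of the pins. I'll push now, turning gradually to the fence's heading.

```bash
python3 -m jog '0 0 0 0.15 0.015 0 1;0 0 0 0.25 0.03 0 1;0 0 0 0.295 0.033 0 1;0 0 -0.0034 0.346 0.037 0 1;0 0 -0.0068 0.398 0.041 0 1;0 0 -0.0102 0.45 0.045 0 1;0 0 -0.0136 0.501 0.049 0 1;0 0 -0.017 0.553 0.053 0 1;0 0 -0.0204 0.604 0.057 0 1;0 0 -0.0238 0.655 0.061 0 1;0 0 -0.0272 0.707 0.065 0 1;0 0 -0.0306 0.759 0.069 0 1;0 0 -0.034 0.81 0.073 0 1;0 0 -0.0374 0.861 0.077 0 1;0 0 -0.041 0.9 0.081 0 1;0 0 -0.0425 0.9 0.081 0 1;0 0 -0.0425 0.9 0.081 0 1'
python3 - <<'E'
from h import *
cv2.imwrite("pics/t3.png",cv2.resize(viewer.capture("top")[130:230,210:370],(800,500),interpolation=cv2.INTER_CUBIC))
E
```

```text
time: 7.65
tcp_pos: [0.6342, 0.0629, 0.024]
orientation: [-180.0, -0.1, -5.1]
force: [0.2, -0.0, 0.1]
gripper_width: 0.999
grasp_force: 0.1
```

View pics/t3.png

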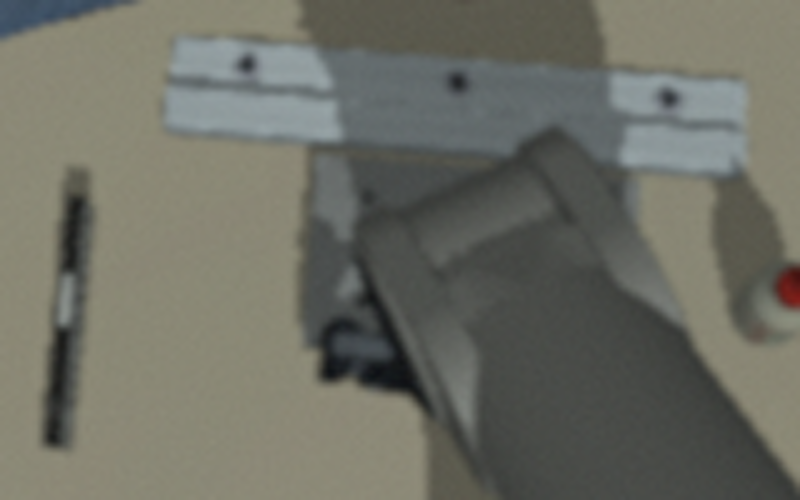

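The block is square to the fence with a gap of only a few millimetres ((310,145)–(620,165)), well inside the fence ends. I'll finish slowly along the fence normal.

```bash
python3 -m jog '0 0 0 0.02 -0.002 0 1;0 0 0 0.035 -0.003 0 1;0 0 0 0.05 -0.005 0 1;0 0 0 0.05 -0.005 0 1'
python3 -m jog '0 0 0 0.01 0 0 1;0 0 0 0.02 -0.002 0 1;0 0 0 0.02 -0.002 0 1'
```

```text
time: 8.1
tcp_pos: [0.64, 0.0621, 0.0238]
orientation: [180.0, 0.1, -5.1]
force: [-5.1, -0.2, 2.5]
gripper_width: 1.0
grasp_force: 2.3
time: 8.4
tcp_pos: [0.6432, 0.0618, 0.0237]
orientation: [180.0, 0.1, -5.1]
force: [-4.8, 0.6, 2.0]
gripper_width: 0.999
grasp_force: 2.2
```

```bash
python3 -m jog '0 0 0 0.01 0 0 1;0 0 0 0.02 -0.002 0 1;0 0 0 0.02 -0.002 0 1'
```

```text
time: 8.7
tcp_pos: [0.644, 0.0618, 0.0236]
orientation: [179.9, 0.3, -5.1]
force: [-9.0, 0.7, 6.9]
gripper_width: 1.001
grasp_force: 4.7
```

```bash
python3 -m jog '0 0 0 0.01 -0.001 0 1;0 0 0 0.01 -0.001 0 1;0 0 0 0.01 -0.001 0 1'
python3 -m jog '0 0 0 0.01 -0.001 0 1;0 0 0 0.02 -0.002 0 1;0 0 0 0.02 -0.002 0 1;0 0 0 0.02 -0.002 0 1'
```

```text
time: 9.0
tcp_pos: [0.6441, 0.0619, 0.0234]
orientation: [179.9, 0.5, -5.1]
force: [-11.9, 1.5, 7.4]
gripper_width: 1.003
grasp_force: 6.2
time: 9.4
tcp_pos: [0.6443, 0.0619, 0.0232]
orientation: [179.8, 0.9, -5.1]
force: [-19.0, 0.4, 13.1]
gripper_width: 1.0
grasp_force: 9.3
```

It has stalled against the fence with the force rising, so it is seated. I'll back straight off and check.

```bash
python3 -m jog '0 0 0 -0.03 0.003 0 1;0 0 0 -0.2 0.018 0 1;0 0 0 -0.4 0.036 0 1;0 0 0 -0.7 0.06 0.2 1;0 0 0 -1 0.09 0.8 1;0 0 0 -1 0.09 0.8 1;0 0 0 -1 0.09 0.8 1'
python3 -m jog '0 0 0 -0.5 -0.4 0.6 1;0 0 0 -0.5 -0.7 0.6 1;0 0 0 -0.5 -0.7 0.6 1;0 0 0 -0.5 -0.7 0.6 1;0 0 0 -0.5 -0.7 0.6 1'
python3 - <<'E'
from h import *
a=viewer.capture("top")[130:220,210:370];b=viewer.capture("scene")[145:265,200:380]
cv2.imwrite("pics/t4.png",np.vstack([cv2.resize(a,(530,298),interpolation=cv2.INTER_CUBIC),cv2.resize(b,(530,300),interpolation=cv2.INTER_CUBIC)]))
E
```

```text
time: 10.1
tcp_pos: [0.5038, 0.0758, 0.1494]
orientation: [-179.9, -0.7, -5.0]
force: [1.6, 0.1, 0.7]
gripper_width: 0.998
grasp_force: 0.0
time: 10.6
tcp_pos: [0.4274, -0.0325, 0.2349]
orientation: [179.9, -0.3, -5.3]
force: [0.0, 1.0, 1.3]
gripper_width: 0.999
grasp_force: 0.0
```

View pics/t4.png

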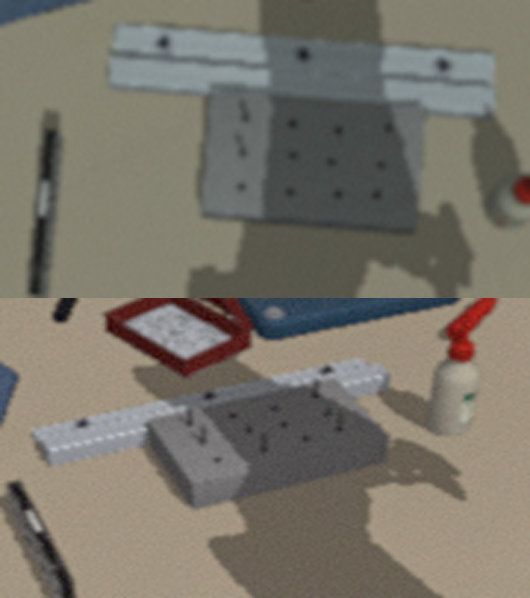

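Both views show the block pins up and flush against the fence. Its near edge, (204,214)–(415,230), is parallel to the fence, both ends lie inside the fence, and the bystanders are untouched.

```bash
python3 -c "
from cell import job_done
print(job_done())"
```

```text
the job is handed in; nothing more can be done
None
```

The job is handed in: the pin block was pushed over onto its base, pins up, then pushed flush against the fence and inside both its ends, with the comb, oil bottle and other pin block left alone (about 11 s of the 48 s used).

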